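Index the rotary fixture by one hole

TASK

Index the rotary fixture on the bench by one step: with a fingertip press the red plunger on its blue arm right in and, keeping it pressed, push the arm round clockwise (seen from above) to the next hole and no further, then let the plunger spring fully up so that it locks there. Grasp and lift nothing: the grey controller box rides along in its nest, and the tools and bottles round about stay where they are.

Things in the scene. Friction and masses are not known exactly. Their poses are not given: they have to be found in the camera images.
- turn_axis (a point): point on the vertical turning axis of the indexing fixture, at the height of the top face of its turning table (56 mm above the bench). The fixture is bolted to the bench: a grey round flange 256 mm across, a fixed dark steel index ring 200 mm across (top 44 mm above the bench) with 12 brass-bushed holes, 30 degrees apart, on a circle of 88 mm radius, and an aluminium turning table 152 mm across that carries a blue index arm
- plunger_top (a point): centre of the top of the red mushroom head of the spring plunger: 30 mm across, 86 mm above the bench when up, 112 mm from the turning axis, near the end of the blue arm and turning with it. It is pressed straight down, 14 mm to its stop, against a spring of about 4 N at the start and 8 N at the stop
- post_top (a point): rounded top of the fixed steel push post on the blue arm: 12 mm thick (15 mm at its head), standing up to 112 mm above the bench, 34 mm beside the plunger's axis on its clockwise side. Between the plunger's axis and the post there are 26 mm free for a fingertip; pushing the post or the pressed plunger sideways turns the table
- index_table (a joint): angle of the turning table in rad, clockwise seen from above: 0 where it is locked at the start, 0.524 at the next hole, and so on every 0.524. It turns stiffly but lightly (about 0.6 N at the plunger) and stays where it is left. Play in a hole is about 0.02
- plunger (a joint): how far the plunger is pressed, in m: 0 fully up, 0.014 at its stop. Up, its pin stands in a hole of the ring from below and locks the table. Beyond about 0.010 the pin is clear and the table can turn. Let go between two holes it stays down at about 0.009, its pin sliding under the ring; within about 2.5 degrees of a hole it springs up and centres itself there
- nest (a point): centre of the floor of the nest on the turning table (on the turning axis, 56 mm above the bench); turns with the table. Black rails 8 mm high surround the box
- box_center (a point): centre, half-way up, of the grey controller box, 66x114x36 mm, that lies loose in the nest and rides round with the table; its top is 92 mm above the bench. x is across its 66 mm, y along its 114 mm, z up
- grease_tin: bystander, loose: round flat tin, white with a red lid, 66 mm across, 36 mm high; origin at the centre of its underside
- relay_block: bystander, loose: black relay base with a row of white screws along its top, 33x55x46 mm; origin at the centre of its underside
- threadlock: bystander, loose: small red bottle with a black pointed cap, 34 mm across, 85 mm high; origin at the centre of its underside
- screwdriver_b: bystander, loose: small screwdriver with red and black handle, lying along its x axis, 160 mm long, 26 mm wide; origin at the centre of its underside
Not all that is in view belongs to the job. What is shaped like the part that bears box_center but orange or yellow is not meant.

How it is judged:
By the outcome, as a careful person would: the job done as asked, in the order asked, and still so for the second after the job is handed in, with the robot touching nothing.
It also fails if it takes over 40 s, if anything falls off the work surface, if the arm or the gripper's body presses on something with over 40 N, if the wrist force passes 120 N, or if a joint passes its speed limit or range.

ROBOT

A 6-joint arm with a two-finger parallel gripper is mounted at the origin on a cart in front of the work surface, level with it; the furniture and walls round the work are solid. World frame = base frame: x ahead of the robot, y to its left, z up, the work surface at z = 0. Lengths are in mm, angles in degrees, forces in N, time in s.
With the tool pointing down it reaches from about 350 to 850 mm from the base axis. Payload 8.1 kg.
Tool frame: the origin (TCP) lies at the very end of the fingers, on their centre line; the grasp point (between the pads) lies 19 mm behind it; z points along the fingers, y is the line along which they close (so a half turn about z gives the same grasp; the last joint's range is limited). The gripper opens to 85 mm and grips with 20 to 120 N. Pads are 22 mm wide; open, the fingers measure 114 mm over their backs; the gripper's body (76 mm by 85 mm) begins 54 mm behind the grasp point. The pads swing forward as they close: fully open they stand 13 mm farther back than shut.
Start: joints at [-68.319, 7.471, 85.268, -0, 87.261, -4.893], TCP at [268.43, -536.611, 231.292] pointing down, gripper open.
Joint ranges: [-169.43, 169.43], [-51.17, 129.36], [1.28, 143.12], [-76.62, 256.62], [0, 156.53], [-152.29, 152.29]. Speed limits (degrees/s): [136.94, 136.94, 159.86, 180, 180, 180].

INTERFACE

Orientations are given as [roll, pitch, yaw] about the fixed x, y, z axes, in that order (R = Rz(yaw) Ry(pitch) Rx(roll)).
In Python, from bench import * gives the robot as it stands.
- The arm moves only by the tool play_rows, never from a script. Its argument "increments" is a list of rows, each a list of 3 entries, a list of its own where there are three numbers: the gripper's target within -1 to 1 (fully open at 1, half-way at 0, shut at -1), then the shift along the tool's x, y, z in mm, then the turn about the tool's z in rad. A call has 1 to 12 rows; each row shifts and turns the commanded pose from where the row before left it, along the tool's axes as they then stand; what a row does not reach is not made up. A row lasts 1/12 s, in which the tool goes at most 41.7 mm and 7.16 degrees, less where a joint would pass 70% of its speed; a pose out of reach is approached as far as the arm can. A call is refused whole if a number of a shift passes 41.7 or a number of a turn 0.125, either way. A call with a gripper value outside its range is refused whole. The fingers move at their own pace and stop on an object; "force" is the grip in N (left out, the last holds). Time passes only in rows, so rows that do not move let the fingers close. It gives the time, the measured TCP pose, the force, the opening and the grip force at its end, in the units of the state.
- sense(): the state, without advancing time (a new reading comes with each control period).
- snapshot(name): name is "side" or "top"; returns a dict with "color" (480x640x3 uint8, red, green, blue), "intrinsics" (3x3 intrinsics, pixels), "k1" (the pictures are not rectified: a ray, as slopes to the right and down, at radius r is drawn at 1 + k1 r^2 times it, then the intrinsics apply), "world_from_camera" (4x4, takes a point from camera to world coordinates). Camera axes: x right, y down, z forward; pixel columns grow to the right and rows downward; lengths in mm; the calibration is good to about 2 mm. A picture is of the moment at which its call begins. There is no depth.
- hand_in(): hands the job in; it is judged then, once.
Trained networks look in a picture, given as the dict that the camera call returned (one of the last four; its "shot" number tells which), for a name from the list of things; names that differ only in an ending like _2 or _b are one class to them, and where a whole thing is asked for, a point or a joint stands for the part that bears it (a point fixed in the world has none). Each returns a list of dicts, best first, with "p" (0 to 1); they miss things now and then, are a little off and sometimes report something else, mostly with a low value. They report only what shows in the picture. A call takes as long as a camera call. They do not tell look-alikes from the thing itself.
- find_in(query, picture): "xyz" ([x, y, z] in mm, in the coordinates of the camera as it stood for that picture, good to about 4 mm: the middle of the surface that is visible of it).
- regions_of(query, picture): "mask" (480x640 bool, what is visible of it).
- pinpoint(query, picture): "xyz" ([x, y, z] in mm, in the coordinates of the camera as it stood for that picture, good to about 4 mm: a listed point, or the origin of a listed thing).
The state is a dict: "time": time; "joint_pos": joint angles; "qd": joint speeds; "joint_efforts": joint torques, N m; "tool_pos": TCP position; "tcp_rot": TCP orientation; "ft_force": force on the tool from outside, world axes, zero at the start; "wrist_torque": the same for the moment, N m; "finger_gap": finger opening in mm; "grip_force": force on a finger pad.
Only numpy, scipy, OpenCV 4.12 (cv2) and the standard library are available. Lean on these libraries where they do the work, as an engineer would, in place of code of your own. Each camera call takes 0.05 s, during which the arm holds its last target. There are 200 camera calls.

## Working session

There is one attempt and no reset: what is moved stays moved. The work goes in short steps, Python scripts to look and compute and a tool call to move; the robot and the scene stay as the last step left them, time stands still between calls to the robot, and variables do not carry over. Pictures are saved under pics/ and viewed, at most 10 in all, crops included, and the job is handed in when it is done.

Besides the shell and the picture viewer there is one more tool, called in YAML: its name, and indented under it one key for each argument. play_rows: Moves the arm, as the interface text tells. Its arguments: {"type":"object","properties":{"increments":{"type":"array","items":{"type":"array"}},"force":{"type":"number"}},"required":["increments"]}

```bash
mkdir -p pics
cat > h.py <<'E'
from bench import *
import numpy as np, cv2
def save(s,n): cv2.imwrite('pics/'+n,cv2.cvtColor(s['color'],cv2.COLOR_RGB2BGR))
def W(s,p): T=np.array(s['world_from_camera']); return T[:3,:3]@np.array(p)+T[:3,3]
def px(s,w):
    T=np.array(s['world_from_camera']); c=T[:3,:3].T@(np.array(w)-T[:3,3]); x,y=c[:2]/c[2]; f=1+s['k1']*(x*x+y*y)
    K=np.array(s['intrinsics']); return K[0,0]*x*f+K[0,2],K[1,1]*y*f+K[1,2]
def ray(s,u,v):
    K=np.array(s['intrinsics']); d=np.array([(u-K[0,2])/K[0,0],(v-K[1,2])/K[1,1]]); q=d.copy()
    for _ in range(20): q=d/(1+s['k1']*(q@q))
    T=np.array(s['world_from_camera']); return T[:3,3],T[:3,:3]@np.array([q[0],q[1],1])
def at_z(s,u,v,z): o,d=ray(s,u,v); return o+d*(z-o[2])/d[2]
E
python3 - <<'E'
from h import *
np.set_printoptions(precision=1,suppress=True)
st=sense();print(st['tool_pos'],st['tcp_rot'],st['finger_gap'],st['time'])
for c in ('top','side'):
    s=snapshot(c);save(s,c+'1.png')
    for q in ('turn_axis','plunger_top','post_top','nest','box_center','grease_tin','relay_block','threadlock','screwdriver_b'):
        for r in pinpoint(q,s)[:3]:
            w=W(s,r['xyz']);print(c,q,round(r['p'],2),w,np.array(px(s,w)))
E
```

```text
[ 268.2 -536.1  230.3] [-179.9   -0.    26.6] 85.53583594669018 0.0
top turn_axis 0.59 [633.8 112.1  58. ] [292.1 191.7]
top plunger_top 0.72 [523.9 121.   83.8] [287.8 237.3]
top post_top 0.91 [530.2 153.1 110.8] [272.4 233. ]
top post_top 0.21 [ 452.5 -187.    -2.4] [417.8 269.8]
top nest 0.74 [635.6 111.6  71.7] [292.1 189.5]
top nest 0.69 [639.5 109.8  58.7] [293.1 189.2]
top nest 0.62 [530.8 153.7 110.6] [272.1 232.7]
top box_center 0.95 [358.7 -59.7  20.1] [367.1 310.1]
top box_center 0.85 [395.8 121.   15.6] [289.7 295. ]
top box_center 0.66 [636.3 109.7  72.1] [292.9 189.2]
top grease_tin 0.78 [680.5 355.8  -0.1] [194.1 179.4]
top relay_block 0.78 [460.1 353.7  -1.1] [193.1 269.1]
top relay_block 0.63 [641.6 111.3  57.7] [292.4 188.4]
top threadlock 0.75 [ 713.6 -211.3   -0.6] [423.7 164.2]
top screwdriver_b 0.61 [ 452.7 -187.4   -1.2] [418.1 269.7]
top screwdriver_b 0.58 [456.6 356.2   0.6] [191.9 270.5]
side turn_axis 0.58 [639.5 110.2  56.9] [353. 237.]
side plunger_top 0.62 [527.7 118.7  88.3] [306.1 227.1]
side post_top 0.9 [538.5 153.3 115.9] [308.7 209.5]
side nest 0.87 [639.6 107.9  57. ] [353.2 237.4]
side box_center 0.77 [642.2 107.4  75.6] [354.7 230.8]
side box_center 0.68 [395.2 114.6  19. ] [251.4 256.9]
side box_center 0.67 [365.2 -63.5  23.3] [237.8 305.2]
side grease_tin 0.97 [676.7 353.7   0.8] [347.4 208.9]
side relay_block 0.83 [462.9 350.7   1.2] [274.3 214. ]
side relay_block 0.53 [643.6 112.3  54.8] [354.5 237.2]
side relay_block 0.51 [677.3 356.6   3.2] [347.4 207.7]
side threadlock 0.65 [ 714.  -214.9   -0.5] [425.8 350.3]
```

View pics/top1.png

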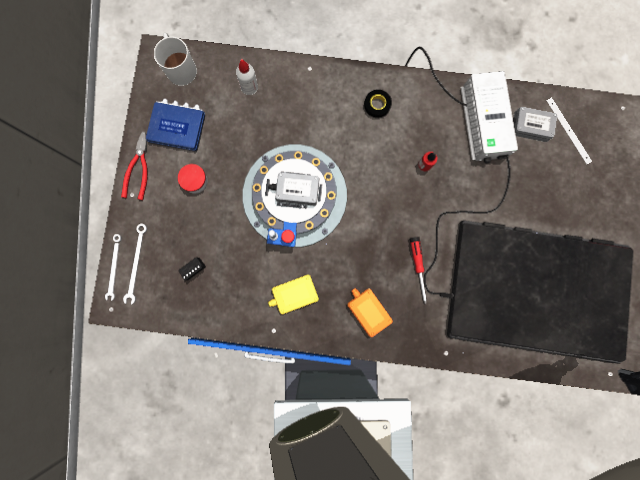

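View pics/side1.png

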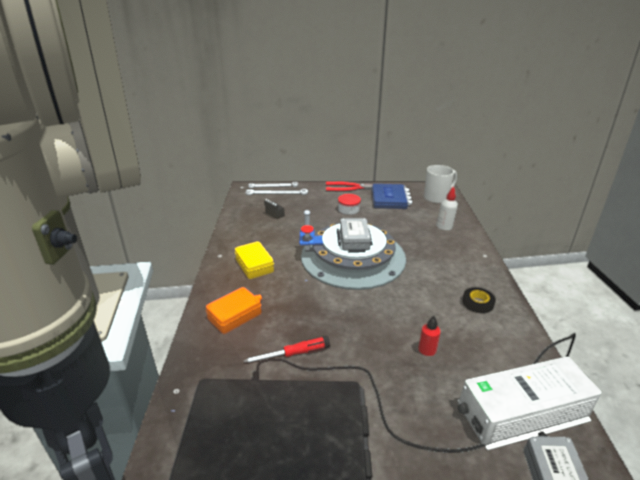

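Run:
```python
import cv2
a=cv2.imread('pics/top1.png')[150:310,210:400];b=cv2.imread('pics/side1.png')[170:330,220:420]
cv2.imwrite('pics/crop1.png',cv2.hconcat([cv2.resize(a,(400,400),interpolation=2),cv2.resize(b,(400,400),interpolation=2)]))
```

```text
(no output)
```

View pics/crop1.png

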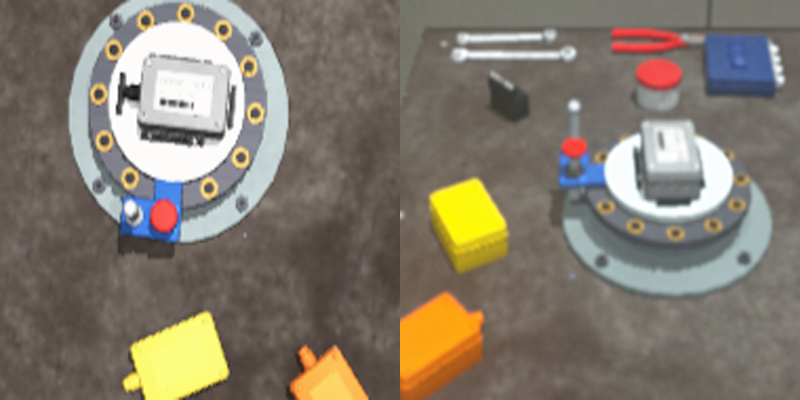

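The pictures show the arm and plunger at top (288,237), post at top (272,233) and side (308,210). Candidates for the box are grey in the nest at top (297,188), yellow at (295,295), orange at (370,312), and the grey unit near the charger at (537,122). The one meant is the grey box in the nest. Other red things are the tin lid (192,179) and the bottles; the plunger is the red head on the blue arm, as the crop shows.

Run:
```python
from h import *
np.set_printoptions(precision=1,suppress=True)
for c,b in (('top',(270,225,305,250)),('side',(295,220,320,236))):
    s=snapshot(c);im=s['color'].astype(int)
    m=(im[...,0]>130)&(im[...,1]<70)&(im[...,2]<70)
    k=np.zeros_like(m);k[b[1]:b[3],b[0]:b[2]]=1
    v,u=np.nonzero(m&k);print(c,len(u),u.mean(),v.mean(),at_z(s,u.mean(),v.mean(),84))
    if c=='top':
        # brass bushings -> circle on z=44
        h=cv2.cvtColor(s['color'],cv2.COLOR_RGB2HSV)
        m=((h[...,0]>10)&(h[...,0]<25)&(h[...,1]>140)&(h[...,2]>90)).astype(np.uint8)
        m[:140]=0;m[250:]=0;m[:,:240]=0;m[:,350:]=0
        n,_,stt,cen=cv2.connectedComponentsWithStats(m)
        P=np.array([at_z(s,*q,44)[:2] for q,a in zip(cen[1:],stt[1:,4]) if a>12])
        A=np.c_[2*P,np.ones(len(P))];x=np.linalg.lstsq(A,(P**2).sum(1),rcond=None)[0]
        C=x[:2];print(len(P),'axis',C,'R',np.sqrt(x[2]+C@C));d=P-C
        print(np.c_[np.hypot(*d.T),np.degrees(np.arctan2(d[:,1],d[:,0]))])
```

```text
top 12 285.6666666666667 239.58333333333334 [518.7 125.8  84. ]Traceback (most recent call last):
  File "<stdin>", line 15, in <module>
    return umr_sum(a, axis, dtype, out, keepdims, initial, where)
numpy.exceptions.AxisError: axis 1 is out of bounds for array of dimension 1
```

Run:
```python
from h import *
np.set_printoptions(precision=1,suppress=True)
for c,b in (('top',(270,225,305,250)),('side',(295,220,320,236))):
    s=snapshot(c);h=cv2.cvtColor(s['color'],cv2.COLOR_RGB2HSV).astype(int)
    m=((h[...,0]<6)|(h[...,0]>172))&(h[...,1]>140)&(h[...,2]>100)
    k=np.zeros_like(m);k[b[1]:b[3],b[0]:b[2]]=1
    v,u=np.nonzero(m&k);print(c,len(u),u.mean(),v.mean(),at_z(s,u.mean(),v.mean(),84))
    if c=='top':
        m=((h[...,0]>8)&(h[...,0]<28)&(h[...,1]>90)&(h[...,2]>90)).astype(np.uint8)
        m[:140]=0;m[250:]=0;m[:,:240]=0;m[:,350:]=0
        n,_,stt,cen=cv2.connectedComponentsWithStats(m); print(n,stt[1:,4])
        P=np.array([at_z(s,*q,44)[:2] for q,a in zip(cen[1:],stt[1:,4]) if a>12])
        if len(P)>4:
            A=np.c_[2*P,np.ones(len(P))];x=np.linalg.lstsq(A,(P**2).sum(1),rcond=None)[0]
            C=x[:2];print(len(P),'axis',C,'R',np.sqrt(x[2]+C@C));d=P-C
            print(np.c_[np.hypot(*d.T),np.degrees(np.arctan2(d[:,1],d[:,0]))])
```

```text
top 126 287.41269841269843 236.0 [526.8 121.9  84. ]
12 [35 34 40 41 39 41 38 45 38 44 40]
11 axis [638.8 109.3] R 88.14266805080027
[[  88.    -6.7]
 [  88.4   23.3]
 [  88.   -36.5]
 [  88.4   53.6]
 [  88.1  -66.8]
 [  87.9   83.9]
 [  88.   -96.5]
 [  88.2  113.8]
 [  88.2 -126.6]
 [  87.8  143.4]
 [  88.5 -156.7]]
side 70 306.6142857142857 228.65714285714284 [529.  118.7  84. ]
```

play_rows:
  increments:
    - [-1, [22.2, -20.1, 0], 0]
    - [-1, [22.2, -20.1, 0], 0]
    - [-1, [22.2, -20.1, 0], 0]
    - [-1, [22.2, -20.1, 0], 0]
    - [-1, [22.2, -20.1, 0], 0]
    - [-1, [22.2, -20.1, 0], 0]
    - [-1, [22.2, -20.1, 0], 0]
    - [-1, [22.2, -20.1, 0], 0]
    - [-1, [22.2, -20.1, 0], 0]
    - [-1, [22.2, -20.1, 0], 0]
    - [-1, [22.2, -20.1, 0], 0]
    - [-1, [22.2, -20.1, 0], 0]

```text
time: 2.15
tool_pos: [399.1, -200.4, 231.5]
tcp_rot: [180.0, -0.0, 26.6]
ft_force: [0.8, -0.0, 0.1]
finger_gap: 0.2
grip_force: 0.0
```

play_rows:
  increments:
    - [-1, [22.2, -20.1, 0], 0]
    - [-1, [22.2, -20.1, 0], 0]
    - [-1, [22.2, -20.1, 0], 0]
    - [-1, [22.2, -20.1, 0], 0]
    - [-1, [22.2, -20.1, 0], 0]
    - [-1, [22.2, -20.1, 0], 0]
    - [-1, [22.2, -20.1, 0], 0]
    - [-1, [22.2, -20.1, 0], 0]
    - [-1, [22.2, -20.1, 0], 0]
    - [-1, [22.2, -20.1, 0], 0]
    - [-1, [22.2, -20.1, 0], 0]
    - [-1, [22.2, -20.1, 0], 0]

```text
time: 3.15
tool_pos: [529.5, 134.8, 231.4]
tcp_rot: [180.0, -0.0, 26.6]
ft_force: [0.1, -0.1, -0.3]
finger_gap: 0.3
grip_force: 0.0
```

play_rows:
  increments:
    - [-1, [0, 0, 8], -0.0991]
    - [-1, [0, 0, 8], -0.0991]
    - [-1, [0, 0, 8], -0.0991]
    - [-1, [0, 0, 8], -0.0991]
    - [-1, [0, 0, 8], -0.0991]
    - [-1, [0, 0, 8], -0.0991]
    - [-1, [0, 0, 8], -0.0991]
    - [-1, [0, 0, 8], -0.0991]
    - [-1, [0, 0, 8], -0.0991]
    - [-1, [0, 0, 8], -0.0991]
    - [-1, [0, 0, 0], 0]
    - [-1, [0, 0, 0], 0]

```text
time: 4.15
tool_pos: [528.8, 133.1, 151.0]
tcp_rot: [-179.9, 0.0, 83.2]
ft_force: [0.2, -0.7, -0.2]
finger_gap: -0.3
grip_force: 0.0
```

play_rows:
  increments:
    - [-1, [0, 0, 10], 0]
    - [-1, [0, 0, 10], 0]
    - [-1, [0, 0, 10], 0]
    - [-1, [0, 0, 10], 0]
    - [-1, [0, 0, 10], 0]
    - [-1, [0, 0, 8], 0]
    - [-1, [0, 0, 0], 0]
    - [-1, [0, 0, 0], 0]

```text
time: 4.82
tool_pos: [528.6, 133.1, 92.4]
tcp_rot: [-179.9, 0.0, 83.3]
ft_force: [-0.4, 0.3, 0.8]
finger_gap: -0.1
grip_force: 0.0
```

Run:
```python
from h import *
a=snapshot('top');b=snapshot('side')
A=a['color'][150:310,210:400];B=b['color'][170:290,240:390]
o=cv2.hconcat([cv2.resize(A,(400,400),interpolation=2),cv2.resize(B,(400,400),interpolation=2)])
cv2.imwrite('pics/crop2.png',o[...,::-1])
print([sense()['ft_force'] for _ in range(1)])
```

```text
[array([-0.25231145,  0.05611332,  0.37106421])]
```

View pics/crop2.png

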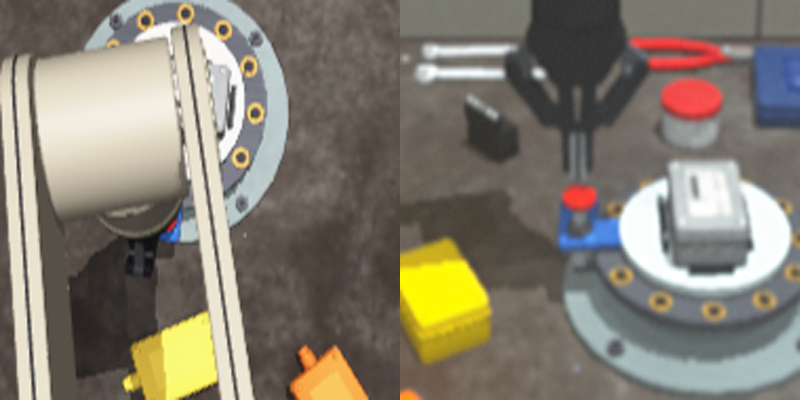

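The side crop shows the shut fingertips directly above the red head (crop 578,190), in front of the post, clear of everything else. Next I feel for the post while the table is locked.

play_rows:
  increments:
    - [-1, [1, 0, 0], 0]
    - [-1, [1, 0, 0], 0]
    - [-1, [1, 0, 0], 0]
    - [-1, [0, 0, 0], 0]
    - [-1, [0, 0, 0], 0]

```text
time: 5.33
tool_pos: [529.6, 136.2, 93.5]
tcp_rot: [180.0, -0.0, 83.4]
ft_force: [0.9, -0.7, -0.5]
finger_gap: -0.3
grip_force: 0.0
```

play_rows:
  increments:
    - [-1, [1, 0, 0], 0]
    - [-1, [0, 0, 0], 0]
    - [-1, [0, 0, 0], 0]

```text
time: 5.58
tool_pos: [529.6, 137.2, 93.3]
tcp_rot: [-180.0, 0.0, 83.4]
ft_force: [0.1, -0.3, -0.1]
finger_gap: -0.0
grip_force: 0.0
```

play_rows:
  increments:
    - [-1, [1, 0, 0], 0]
    - [-1, [0, 0, 0], 0]
    - [-1, [0, 0, 0], 0]

```text
time: 5.83
tool_pos: [529.7, 138.2, 93.3]
tcp_rot: [-180.0, 0.0, 83.4]
ft_force: [-0.2, -0.8, -0.3]
finger_gap: 0.1
grip_force: 0.1
```

play_rows:
  increments:
    - [-1, [1, 0, 0], 0]
    - [-1, [0, 0, 0], 0]
    - [-1, [0, 0, 0], 0]

```text
time: 6.08
tool_pos: [529.9, 139.0, 93.3]
tcp_rot: [180.0, 0.0, 83.4]
ft_force: [-0.0, -1.2, 0.1]
finger_gap: 0.4
grip_force: 0.7
```

play_rows:
  increments:
    - [-1, [1, 0, 0], 0]
    - [-1, [0, 0, 0], 0]
    - [-1, [0, 0, 0], 0]

```text
time: 6.33
tool_pos: [530.0, 139.5, 93.3]
tcp_rot: [180.0, 0.1, 83.3]
ft_force: [0.4, -5.1, 1.0]
finger_gap: -0.1
grip_force: 2.5
```

play_rows:
  increments:
    - [-1, [-2.5, 0, 0], 0]
    - [-1, [0, 0, 3], 0]
    - [-1, [0, 0, 3], 0]
    - [-1, [0, 0, 3], 0]
    - [-1, [0, 0, 3], 0]
    - [-1, [0, 0, 3], 0]
    - [-1, [0, 0, 3], 0]
    - [-1, [0, 0, 0], 0]
    - [-1, [0, 0, 0], 0]

```text
time: 7.08
tool_pos: [529.8, 138.0, 75.6]
tcp_rot: [180.0, -0.0, 83.4]
ft_force: [-2.1, -0.1, 7.5]
finger_gap: 0.3
grip_force: 3.4
```

play_rows:
  increments:
    - [-1, [0, 0, 1], 0]
    - [-1, [0, 0, 1], 0]
    - [-1, [0, 0, 0.5], 0]
    - [-1, [0, 0, 0], 0]
    - [-1, [0, 0, 0], 0]

```text
time: 7.5
tool_pos: [529.8, 138.0, 73.3]
tcp_rot: [180.0, -0.0, 83.4]
ft_force: [-3.0, 0.8, 7.1]
finger_gap: -0.2
grip_force: 3.7
```

play_rows:
  increments:
    - [-1, [0, 0, 0.5], 0]
    - [-1, [2.93, 0.45, 0], 0.0262]
    - [-1, [2.93, 0.45, 0], 0.0262]
    - [-1, [2.93, 0.45, 0], 0.0262]
    - [-1, [2.93, 0.45, 0], 0.0262]
    - [-1, [2.93, 0.45, 0], 0.0262]
    - [-1, [2.93, 0.45, 0], 0.0262]
    - [-1, [2.93, 0.45, 0], 0.0262]
    - [-1, [2.93, 0.45, 0], 0.0262]
    - [-1, [0, 0, 0], 0]
    - [-1, [0, 0, 0], 0]

```text
time: 8.42
tool_pos: [538.5, 160.6, 73.1]
tcp_rot: [180.0, -0.1, 71.4]
ft_force: [-1.9, 1.2, 7.8]
finger_gap: 0.2
grip_force: 3.7
```

```bash
cat > ang.py <<'E'
from h import *
np.set_printoptions(precision=1,suppress=True)
C=np.array([638.8,109.3])
for c in ('top','side'):
    s=snapshot(c); save(s,c+'_now.png')
    for q in ('plunger_top','post_top','box_center'):
        for r in pinpoint(q,s)[:2]:
            w=W(s,r['xyz']);d=w[:2]-C;print(c,q,round(r['p'],2),w,'r',np.hypot(*d),'cw',(173.4-np.degrees(np.arctan2(d[1],d[0])))%360)
E
python3 ang.py
```

```text
top plunger_top 0.42 [528.3 145.9  73.3] r 116.42837242890448 cw 11.745848177904918
top box_center 0.9 [361.1 -61.2  21.5] r 325.907478753135 cw 321.84800549314986
top box_center 0.85 [394.4 122.7  16.1] r 244.7931403312425 cw 356.5349345371195
side plunger_top 0.49 [533.2 143.   74.3] r 110.87812264133974 cw 11.069248951007381
side box_center 0.92 [363.3 -60.2  21.5] r 323.4834049759372 cw 321.80316039907655
side box_center 0.91 [399.1 115.7  17.6] r 239.74425183803638 cw 354.93183558312273
```

play_rows:
  increments:
    - [-1, [2.93, 0.45, 0], 0.0262]
    - [-1, [2.93, 0.45, 0], 0.0262]
    - [-1, [2.93, 0.45, 0], 0.0262]
    - [-1, [2.93, 0.45, 0], 0.0262]
    - [-1, [2.93, 0.45, 0], 0.0262]
    - [-1, [2.93, 0.45, 0], 0.0262]
    - [-1, [2.93, 0.45, 0], 0.0262]
    - [-1, [2.93, 0.45, 0], 0.0262]
    - [-1, [2.93, 0.45, 0], 0.0262]
    - [-1, [2.93, 0.45, 0], 0.0262]
    - [-1, [0, 0, 0], 0]
    - [-1, [0, 0, 0], 0]

```text
time: 9.82
tool_pos: [555.4, 185.2, 73.3]
tcp_rot: [179.9, -0.1, 56.3]
ft_force: [-1.5, 1.3, 6.7]
finger_gap: 0.2
grip_force: 3.7
```

```bash
python3 ang.py; python3 -c "
from h import *
p=np.array(sense()['tool_pos'][:2])-[638.8,109.3];print('tip r',np.hypot(*p),'cw of tip',173.4-np.degrees(np.arctan2(p[1],p[0])))"
```

```text
top plunger_top 0.55 [542.3 173.3  72.7] r 115.75330370594442 cw 26.961082283492004
top box_center 0.97 [636.1 110.2  71.6] r 2.853327790644452 cw 10.819697947086155
top box_center 0.9 [395.9 120.1  20.7] r 243.13042594300498 cw 355.9432317223906
side plunger_top 0.59 [547.  171.6  74.7] r 110.9478440650874 cw 27.579856944270375
side box_center 0.97 [363.6 -61.5  18.8] r 323.89825252190013 cw 321.57383383570243
side box_center 0.75 [394.  116.   20.5] r 244.87517740948624 cw 354.9707280067954
tip r 112.68032548901222 cw of tip 35.66001163934126
```

play_rows:
  increments:
    - [-1, [2.5, 0.4, 0], 0.023]
    - [-1, [2.5, 0.4, 0], 0.023]
    - [-1, [0, 0, 0], 0]
    - [-1, [0, 0, 0], 0]
    - [-1, [0, 0, 0], 0]

```text
time: 10.63
tool_pos: [558.9, 188.8, 73.3]
tcp_rot: [180.0, -0.1, 53.7]
ft_force: [-0.9, 1.7, 7.4]
finger_gap: 0.1
grip_force: 3.7
```

```bash
python3 ang.py|grep pl; python3 -c "
from h import *
p=np.array(sense()['tool_pos'][:2])-[638.8,109.3];print('tip r',np.hypot(*p),'cw of tip',173.4-np.degrees(np.arctan2(p[1],p[0])))"
```

```text
top plunger_top 0.43 [546.1 174.3  73.4] r 113.18790555867635 cw 28.419058434321926
side plunger_top 0.54 [549.2 170.6  74.7] r 108.56462210941771 cw 27.768236487558937
side plunger_top 0.27 [ 457.  -182.6   -2.3] r 343.86669668307127 cw 295.32053819462385
tip r 112.68528537152126 cw of tip 38.229463913793865
```

play_rows:
  increments:
    - [-1, [0, 0, -1.5], 0]
    - [-1, [0, 0, -1.5], 0]
    - [-1, [0, 0, -1.5], 0]
    - [-1, [0, 0, -1.5], 0]
    - [-1, [0, 0, 0], 0]
    - [-1, [0, 0, 0], 0]

```text
time: 11.53
tool_pos: [558.8, 188.6, 79.1]
tcp_rot: [180.0, -0.1, 53.7]
ft_force: [-0.3, 2.0, 6.4]
finger_gap: -0.1
grip_force: 3.0
```

At 7 mm pressed the plunger still bears on the tip with 6.4 N, so it is rising into the hole. Next I retreat straight up.

play_rows:
  increments:
    - [-1, [0, 0, -2], 0]
    - [-1, [0, 0, -2], 0]
    - [-1, [0, 0, -2], 0]
    - [-1, [0, 0, -3], 0]
    - [-1, [-2, 0, -3], 0]
    - [-1, [0, 0, -10], 0]
    - [-1, [0, 0, -20], 0]
    - [-1, [0, 0, -30], 0]
    - [-1, [0, 0, -30], 0]
    - [-1, [0, 0, -30], 0]
    - [-1, [0, 0, 0], 0]

```text
time: 12.45
tool_pos: [560.1, 187.0, 218.6]
tcp_rot: [179.6, -0.5, 53.7]
ft_force: [1.3, 0.0, 1.1]
finger_gap: -0.1
grip_force: 0.0
```

play_rows:
  increments:
    - [-1, [-20, -20, 0], 0]
    - [-1, [-30, -25, 0], 0]
    - [-1, [-30, -25, 0], 0]
    - [-1, [-30, -25, 0], 0]
    - [-1, [-30, -25, 0], 0]
    - [-1, [-30, -20, 0], 0]
    - [-1, [-30, -20, 0], 0]
    - [-1, [-20, 0, 0], 0]
    - [-1, [-20, 0, 0], 0]
    - [-1, [0, 0, 0], 0]
    - [-1, [0, 0, 0], 0]

```text
time: 13.37
tool_pos: [286.0, 87.3, 210.7]
tcp_rot: [179.9, -0.1, 53.6]
ft_force: [0.2, 0.5, 0.7]
finger_gap: -0.2
grip_force: 0.0
```

```bash
python3 ang.py
python3 - <<'E'
import cv2
a=cv2.imread('pics/top_now.png')[140:310,210:400];b=cv2.imread('pics/side_now.png')[170:290,260:410]
cv2.imwrite('pics/crop3.png',cv2.hconcat([cv2.resize(a,(400,400),interpolation=2),cv2.resize(b,(400,400),interpolation=2)]))
E
```

```text
top plunger_top 0.57 [545.7 176.9  84.6] r 115.05470277953458 cw 29.384225523312267
top post_top 0.6 [567.2 204.4 110.6] r 119.03947271576767 cw 46.40160993519309
top post_top 0.36 [681.1 357.3  -0.9] r 251.56570103522637 cw 93.07236749434803
top box_center 0.94 [636.9 114.3  72.7] r 5.395766269901583 cw 62.769961616959776
top box_center 0.91 [396.2 123.6  16.9] r 243.02075783512143 cw 356.76640293562355
side plunger_top 0.6 [550.  173.2  86.6] r 109.37046394845069 cw 29.11832247296607
side post_top 0.92 [571.7 199.5 117.1] r 112.45125202466095 cw 46.737121989224505
side post_top 0.37 [642.4 112.7  57.3] r 4.9887788726542475 cw 130.12666441372525
side box_center 0.96 [639.7 106.6  75.4] r 2.9005867329429096 cw 244.84276306902854
side box_center 0.66 [394.5 116.1  20.7] r 244.3613127655603 cw 354.9943143482179
```

View pics/crop3.png

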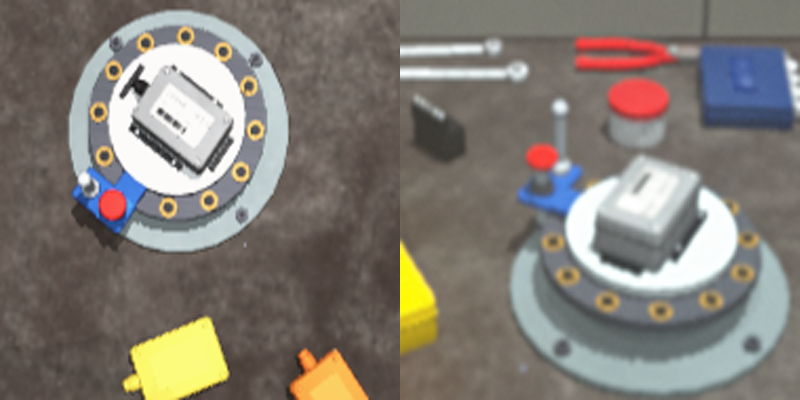

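The arm now covers the next hole. The plunger (crop 542,155 side) stands fully up at about 86 mm, 29–30° round, the box is still in its nest, and the yellow and orange look-alikes haven't moved.

```bash
python3 -c "
from bench import *
print(hand_in())"
```

```text
the job is handed in; nothing more can be done
None
```

The fixture was indexed one hole clockwise and handed in: the last pictures put the arm at about 29–30°, with the plunger sprung fully up over the next hole and the box still in its nest; the judge's result was not shown.

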